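Change over the push-pull dispensing bottles

TASK

Three dispensing bottles with white push-pull caps stand upright in steel stands, and the shortest has been left open. Press the raised cap of the shortest bottle fully down until it is shut, then pull the cap of the tallest bottle straight up to its open stop and let go of it. Leave the cap of the middle-height bottle shut.

Things in the scene. Friction and masses are not known exactly. Their poses are not given: they have to be found in the camera images.
- short_cap_centre (a point): Centre of the push-pull cap (white, ribbed, 25 mm across, 34 tall) on the shortest bottle (squat, pale, 44 across, 81 tall to its lid). z = up. Slides only up and down, 0 to 22 mm: shut, centre 106 mm above the worktop; open 128. Starts raised 17 to 22. Half-way is a click ridge, about 4 N to pass; beyond it 1 N of friction holds the cap where it is left. Bottle fixed in a steel stand.
- tall_cap_centre (a point): Centre of the same cap on the tallest bottle (dark brown, 52 mm across, narrower neck, 152 tall to its lid). Same slide, ridge and fixed stand: shut, centre 177 mm above the worktop; open stop 199. Starts shut. Below the shut cap's lower edge (17 mm under this centre) is a grey collar 22 across and 8 high, then the bottle's 29 mm wide lid.
- middle_cap_centre (a point): Centre of the same cap on the middle-height bottle (slim, pale, 40 mm across, 116 tall to its lid), to be left alone: shut, centre 141 mm above the worktop. The three bottles stand at least 120 mm apart and swap places from run to run; lower clutter lies among them.

How it is judged (in metres and radians):
On the way, in this order (a step that is already met when the one before it is completed fails the run):
1. the shortest bottle's cap is pressed shut while the tallest bottle's is still shut (height (world z) of short_cap_centre below 0.11 m and height (world z) of tall_cap_centre below 0.183 m), for 0.2 s.
2. the tallest bottle's cap is pulled up open (height (world z) of tall_cap_centre above 0.191 m and height (world z) of short_cap_centre below 0.11 m), for 0.2 s.
At the end, for the whole second after the job is handed in: The shortest bottle's cap is shut (within 4 mm of fully down), the tallest bottle's cap is open and stays so (raised at least 14 mm of its 22 mm), and the middle bottle's cap is still shut (within 4 mm) (all of step 2 and height (world z) of middle_cap_centre below 0.145 m); the robot touches nothing.
It fails at once if the middle bottle's cap is pulled up (more than 6 mm) (height (world z) of middle_cap_centre above 0.147 m).
It also fails if it takes over 40 s, if anything falls off the work surface, if the arm or the gripper's body presses on something with over 40 N, if the wrist force passes 120 N, or if a joint passes its speed limit or range.

ROBOT

A 7-joint arm with a two-finger parallel gripper is mounted at the origin on a cart in front of the work surface, level with it; the furniture and walls round the work are solid. World frame = base frame: x ahead of the robot, y to its left, z up, the work surface at z = 0. Lengths are in mm, angles in rad, forces in N, time in s.
With the tool pointing down it reaches from about 400 to 875 mm from the base axis. Payload 4.4 kg.
Tool frame: the origin (TCP) lies on the centre line of the jaws, within the pads' length; the fingertips stand 25 mm ahead of it and the grasp point (between the pads) lies 6 mm ahead of it; x points along the fingers, y is the direction in which the jaws open and shut, and the axes are right-handed (so a half turn about x gives the same grasp; the last joint's range is limited). The gripper opens to 85 mm and grips with 20 to 120 N. Pads are 22 mm wide; open, the fingers measure 114 mm over their backs; the gripper's body (76 mm by 85 mm) begins 54 mm behind the grasp point. The pads swing forward as they close: fully open they stand 13 mm farther back than shut.
Start: joints at [-1.174, 0.628, 0.038, 1.517, -0.027, 0.996, -0.02], TCP at [290.176, 581.649, 256.313] pointing down, gripper open.
Joint ranges: [-3.06, 3.06], [-0.37, 2.12], [-1.25, 1.32], [0.18, 2.47], [-1.1, 4.24], [0.23, 1.98], [-2.94, 2.94]. Speed limits (rad/s): [2.57, 2.57, 3.14, 3.14, 3.14, 3.14, 3.14].

INTERFACE

Orientations are given as [roll, pitch, yaw] about the fixed x, y, z axes, in that order (R = Rz(yaw) Ry(pitch) Rx(roll)).
In Python, from cell import * gives the robot as it stands. The module is installed in compiled form; this text tells all that it offers.
- The arm moves only by the tool jog_arm, never from a script. Its argument "series" is a list of rows, each a list of 3 entries, a list of its own where there are three numbers: the turn, a rotation vector about the tool's x, y, z in degrees, then the shift along the tool's x, y, z in mm, then the gripper's target within -1 to 1 (shut at 1, half-way at 0, fully open at -1). In form: [[[rx, ry, rz], [dx, dy, dz], hand], ...]. A call has 1 to 8 rows; each row shifts and turns the commanded pose from where the row before left it, along the tool's axes as they then stand; what a row does not reach is not made up. A row lasts 1/8 s, in which the tool goes at most 62.5 mm and 10.7 degrees, less where a joint would pass 70% of its speed; a pose out of reach is approached as far as the arm can. A call is refused whole if a number of a shift passes 62.5 or a number of a turn 10.7, either way. A call with a gripper value outside its range is refused whole. The fingers move at their own pace and stop on an object; the grip force is fixed at half the most. Time passes only in rows, so rows that do not move let the fingers close. It gives the time, the measured TCP pose, the force and the opening at its end, in the units of the state.
- read_state(): the state, without advancing time (a new reading comes with each control period).
- get_image(name): name is "side" or "top"; returns a dict with "img" (420x560x3 uint8, red, green, blue), "range_z" (420x560 float32, mm along the optical axis (not along the pixel's ray), 0 where there is no reading), "fovy" (degrees; the focal length in pixels is half the picture's height over the tangent of half this angle, whatever the lens; pixels are square), "cx", "cy" (the principal point, pixels), "cam_to_world" (4x4, takes a point from camera to world coordinates). Camera axes: x right, y up, looking along -z (the intrinsics and any distortion apply to the point x, -y, -z); pixel columns grow to the right and rows downward; lengths in mm; the calibration is good to about 2 mm. A picture is of the moment at which its call begins.
- finish_job(): hands the job in, once; it reports no verdict.
The state is a dict: "clock": time; "qpos": joint angles; "qd": joint speeds; "tau": joint torques, N m; "eef_pos": TCP position; "tool_rot": TCP orientation; "force": force on the tool from outside, world axes, zero at the start; "torque": the same for the moment, N m; "width": finger opening in mm.
Only numpy, scipy, OpenCV 4.12 (cv2) and the standard library are available. Lean on these libraries where they do the work, as an engineer would, in place of code of your own. Each camera call takes 0.05 s, during which the arm holds its last target. There are 200 camera calls.

## Working session

There is one attempt and no reset: what is moved stays moved. The work goes in short steps, Python scripts to look and compute and a tool call to move; the robot and the scene stay as the last step left them, time stands still between calls to the robot, and variables do not carry over. Pictures are saved under pics/ and viewed, about 8 in all and at most 12, crops included, and the job is handed in when it is done.

Besides the shell and the picture viewer there is one more tool, called after "Emit:" by a JSON object that holds its "op" and its "data". jog_arm: Moves the arm, as the interface text tells. Its arguments: {"type":"object","properties":{"series":{"type":"array"}},"required":["series"]}

```bash
mkdir -p pics
cat > h.py <<'E'
from cell import *
import numpy as np, cv2
def save(n,f):
    d=get_image(n); cv2.imwrite('pics/'+f,d['img'][:,:,::-1]); np.savez('pics/'+f+'.npz',**d); return d
def cloud(d):
    h,w=d['range_z'].shape; f=h/2/np.tan(np.radians(d['fovy'])/2)
    u,v=np.meshgrid(np.arange(w),np.arange(h)); z=d['range_z']
    P=np.stack([(u-d['cx'])/f*z,-(v-d['cy'])/f*z,-z,np.ones_like(z)],-1)
    return (P@np.array(d['cam_to_world']).T)[...,:3]
E
python3 - <<'E'
from h import *
for n in('top','side'):
    d=save(n,n+'1.png'); print({k:v for k,v in d.items() if k not in('img','range_z')})
print(read_state())
E
```

```text
{'fovy': 47.411598841029594, 'cx': 276.9876729733851, 'cy': 205.01515194084214, 'cam_to_world': array([[-1.71867650e-02,  9.85785497e-01, -1.67127403e-01,
         3.49917384e+02],
       [-9.99830953e-01, -1.58524352e-02,  9.31480336e-03,
        -8.84671472e+01],
       [ 6.53302173e-03,  1.67259242e-01,  9.85891305e-01,
         1.06738926e+03],
       [ 0.00000000e+00,  0.00000000e+00,  0.00000000e+00,
         1.00000000e+00]])}
{'fovy': 50.28293281624877, 'cx': 284.8335927478594, 'cy': 211.35116726795718, 'cam_to_world': array([[-6.27094857e-01, -6.64867540e-01,  4.05836413e-01,
         8.34399537e+02],
       [ 7.78912133e-01, -5.39866978e-01,  3.19123073e-01,
         1.82359667e+02],
       [ 6.92310553e-03,  5.16231344e-01,  8.56421199e-01,
         9.00298173e+02],
       [ 0.00000000e+00,  0.00000000e+00,  0.00000000e+00,
         1.00000000e+00]])}
{'clock': 0.1, 'qpos': array([-1.17381035,  0.62925873,  0.03842448,  1.51825494, -0.02702083,
        0.99631227, -0.02003842]), 'qd': array([-0.00119608, -0.00149223, -0.00107927, -0.00050753,  0.0019686 ,
        0.00036263, -0.00069688]), 'tau': array([ 3.16070458e-03, -5.64525568e+01,  1.23055000e+00, -1.93970239e+01,
        1.12839040e-02,  5.50292505e-03,  4.67009087e-06]), 'eef_pos': array([289.91428074, 581.18834666, 255.48151256]), 'tool_rot': array([-1.57772664,  1.56907986, -2.04054567]), 'force': array([0.47483684, 0.04212177, 0.62609726]), 'torque': array([ 0.01520304,  0.02234507, -0.02048202]), 'width': 85.32685528248702}
```

View pics/top1.png

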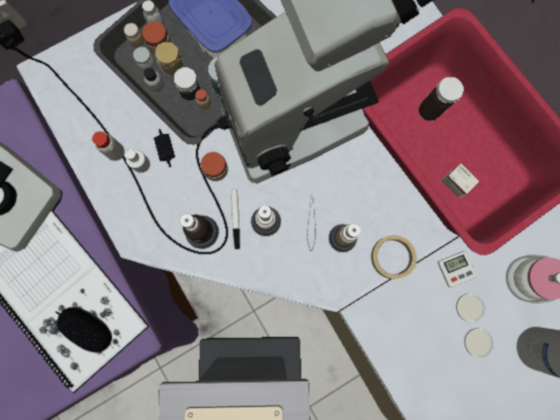

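View pics/side1.png

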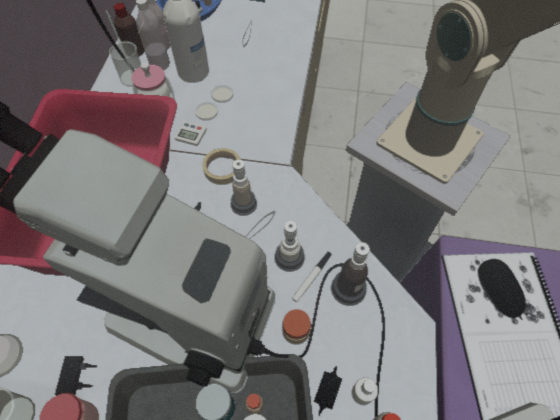

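The top view shows the dark tall bottle's cap near (189,219), with two pale bottles at (265,212) and (351,230). In the side view the caps are at (361,252), (290,230) and (239,168). A microscope stands behind them. Next I'll measure the caps by depth.

Run:
```python
from h import *
import numpy as np
for n,c in(('top',[(189,219),(265,212),(351,230)]),('side',[(361,252),(290,230),(239,168)])):
    d=dict(np.load(f'pics/{n}1.png.npz')); P=cloud(d)
    for u,v in c:
        s=np.s_[v-22:v+23,u-22:u+23]; q=P[s].reshape(-1,3); im=d['img'][s].reshape(-1,3).astype(int)
        ok=(d['range_z'][s].ravel()>0)&(q[:,2]>60)
        if not ok.any(): print(n,u,v,'none');continue
        q=q[ok]; im=im[ok]; zt=np.percentile(q[:,2],98)
        t=q[q[:,2]>zt-4]; w=q[(im.min(1)>150)&(q[:,2]>zt-45)]
        print(n,(u,v),'zmax',q[:,2].max().round(1),zt.round(1),'top',np.median(t,0).round(1),np.ptp(t,0).round(),len(t),'white',w.min(0).round(),w.max(0).round())
    # surroundings map: heights>30 near bottles
d=dict(np.load('pics/top1.png.npz')); P=cloud(d)
big=lambda a:cv2.resize(a[150:290,130:430],None,fx=2.66,fy=2.66,interpolation=cv2.INTER_CUBIC)
z=np.clip(P[...,2],0,255).astype(np.uint8)
cv2.imwrite('pics/c1.png',np.vstack([big(d['img'][:,:,::-1])[:300],cv2.applyColorMap(big(z),cv2.COLORMAP_JET)[:290]]))
for v in(120,150,170):
  print([(u,P[v,u].round().tolist()) for u in range(210,400,30)])
```

```text
top (189, 219) zmax 198.5 196.4 top [470.9  71.2 194.4] [23. 23.  6.] 124 white [461.  59. 152.] [484.  83. 198.]
top (265, 212) zmax 147.2 146.3 top [494.  -71.7 144. ] [24. 23.  5.] 88 white [483. -83. 114.] [505. -59. 147.]
top (351, 230) zmax 162.2 160.8 top [ 451.6 -240.9  158.5] [21. 23.  5.] 98 white [ 440. -254.  116.] [ 465. -228.  162.]
side (361, 252) zmax 197.2 195.5 top [474.5  71.9 194.3] [23. 24.  5.] 138 white [462.  59. 151.] [486.  84. 197.]
side (290, 230) zmax 146.8 145.3 top [495.6 -71.6 143.4] [24. 24.  5.] 111 white [483. -83. 139.] [506. -59. 147.]
side (239, 168) zmax 161.0 159.5 top [ 455.  -241.9  157.9] [24. 24.  5.] 86 white [ 443. -254.  115.] [ 468. -228.  161.]
[(210, [734.0, 54.0, 1.0]), (240, [635.0, -34.0, 275.0]), (270, [625.0, -86.0, 300.0]), (300, [350.0, -88.0, 1067.0]), (330, [663.0, -202.0, 188.0]), (360, [715.0, -288.0, 41.0]), (390, [728.0, -366.0, -1.0])]
[(210, [662.0, 54.0, -1.0]), (240, [637.0, -21.0, 82.0]), (270, [617.0, -85.0, 148.0]), (300, [646.0, -151.0, 44.0]), (330, [654.0, -222.0, 13.0]), (360, [656.0, -292.0, 1.0]), (390, [641.0, -349.0, 50.0])]
[(210, [599.0, 45.0, 61.0]), (240, [614.0, -15.0, -2.0]), (270, [582.0, -84.0, 123.0]), (300, [611.0, -153.0, -0.0]), (330, [610.0, -221.0, 0.0]), (360, [609.0, -290.0, 1.0]), (390, [608.0, -359.0, -0.0])]
```

View pics/c1.png

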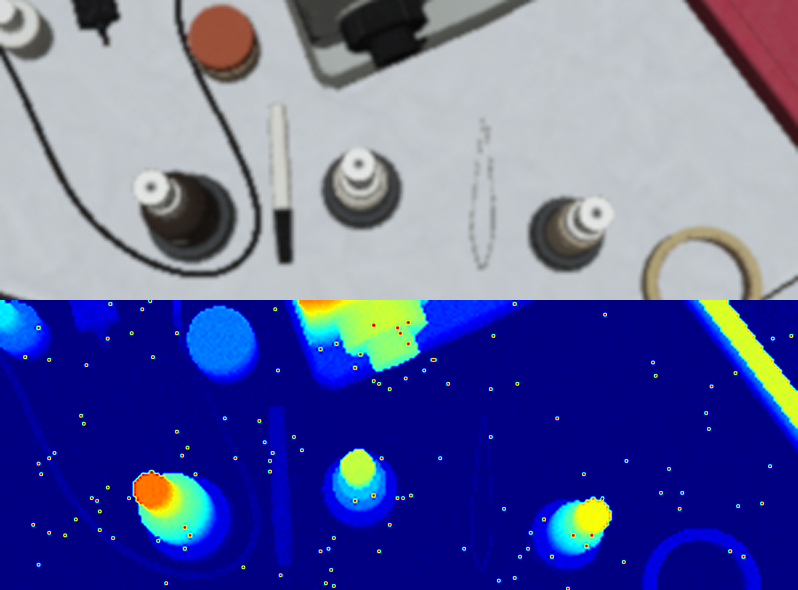

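Short cap: (495,-72), top at z 145. Tall cap: (472.5,71.5), top at z 194. Middle cap: (453,-241), top at z 158. All three match the given heights. Before moving I'll get the tool axes and the microscope clearance.

Run:
```python
from h import *
from scipy.spatial.transform import Rotation as Ro
s=read_state(); R=Ro.from_euler('xyz',s['tool_rot']).as_matrix(); print(R.round(3))
d=dict(np.load('pics/top1.png.npz')); P=cloud(d)[30:180,210:400].reshape(-1,3)
for z in(130,180,250,320,400,500):
    q=P[(P[:,2]>z)&(P[:,2]<900)]
    if len(q): i=np.argsort(q[:,0])[5]; print(z,len(q),q[i].round(),q[:,1].min().round(),q[:,1].max().round(),q[:,2].max().round())
print('move in tool axes (to 495,-72,290):',(R.T@(np.array([495,-72,290])-s['eef_pos'])).round(1))
```

```text
[[-0.001  0.446  0.895]
 [-0.002  0.895 -0.446]
 [-1.    -0.002 -0.   ]]
130 16783 [580. -99. 132.] -358.0 16.0 472.0
180 15260 [605. -42. 255.] -294.0 15.0 472.0
250 13141 [606. -51. 255.] -273.0 14.0 472.0
320 7284 [ 639. -125.  321.] -273.0 -64.0 472.0
400 2489 [ 664. -152.  417.] -266.0 -122.0 472.0
move in tool axes (to 495,-72,290): [ -33.7 -493.   475.1]
```

Emit:
{"op": "jog_arm", "data": {"series": [[[0, 0, 0], [-10, -40, 40], 1], [[0, 0, 0], [-10, -41, 40], 1], [[0, 0, 0], [-10, -41, 40], 1], [[0, 0, 0], [-4, -41, 40], 1], [[0, 0, 0], [0, -41, 40], 1], [[0, 0, 0], [0, -41, 40], 1], [[0, 0, 0], [0, -41, 40], 1], [[0, 0, 0], [0, -41, 40], 1]]}}

```text
clock: 1.1
eef_pos: [430.7, 144.4, 290.3]
tool_rot: [2.191, 1.571, 1.729]
force: [1.2, 0.9, 0.3]
width: -0.4
```

Emit:
{"op": "jog_arm", "data": {"series": [[[0, 0, 0], [0, -41, 39], 1], [[0, 0, 0], [0, -41, 39], 1], [[0, 0, 0], [0, -41, 39], 1], [[0, 0, 0], [0, -41, 39], 1], [[0, 0, 0], [0, 0, 0], 1], [[0, 0, 0], [0, 0, 0], 1]]}}

```text
clock: 1.85
eef_pos: [496.5, -69.8, 289.9]
tool_rot: [3.025, 1.569, 2.562]
force: [-0.1, -0.1, 0.0]
width: 0.1
```

Emit:
{"op": "jog_arm", "data": {"series": [[[0, 0, 0], [35, -1.5, 0], 1], [[0, 0, 0], [35, -1, 0], 1], [[0, 0, 0], [30, 0, 0], 1], [[0, 0, 0], [0, 0, 0], 1]]}}

```text
clock: 2.35
eef_pos: [494.0, -70.4, 188.7]
tool_rot: [-2.928, 1.565, 2.895]
force: [0.2, -0.2, 0.2]
width: 0.1
```

Run:
```python
from h import *
d=save('side','side2.png'); cv2.imwrite('pics/c2.png',cv2.resize(d['img'][120:320,180:420,::-1],None,fx=3,fy=3))
s=read_state(); print(s['eef_pos'],s['force'])
```

```text
[495.21455683 -70.85018213 190.03679195] [-0.42553705 -0.12724852  0.16054572]
```

View pics/c2.png

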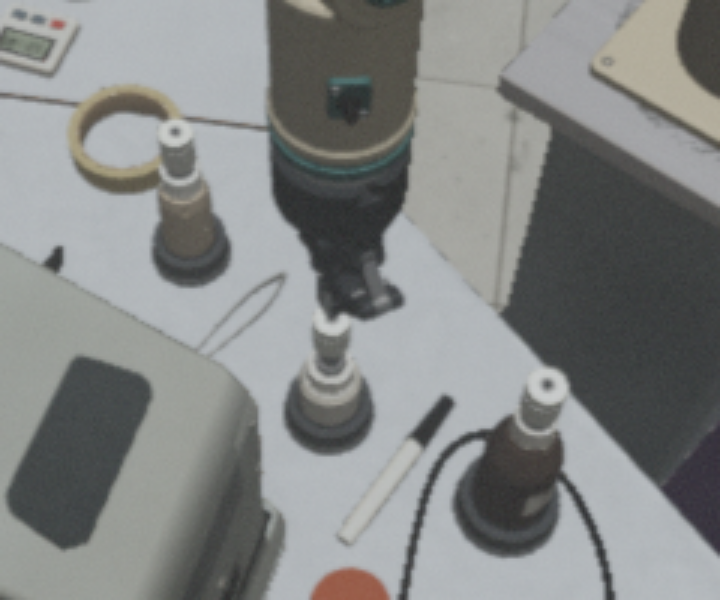

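The shut fingertips are right above the short cap, at crop (330,305) against the cap at (332,330). I'll press down in small steps.

Emit:
{"op": "jog_arm", "data": {"series": [[[0, 0, 0], [14, 0, 0], 1], [[0, 0, 0], [8, 0, 0], 1], [[0, 0, 0], [5, 0, 0], 1], [[0, 0, 0], [5, 0, 0], 1], [[0, 0, 0], [0, 0, 0], 1]]}}

```text
clock: 3.02
eef_pos: [495.7, -72.6, 158.1]
tool_rot: [-2.65, 1.57, -3.113]
force: [0.5, 0.1, -0.4]
width: 0.3
```

Emit:
{"op": "jog_arm", "data": {"series": [[[0, 0, 0], [3, 0, 0], 1], [[0, 0, 0], [3, 0, 0], 1], [[0, 0, 0], [2, 0, 0], 1], [[0, 0, 0], [0, 0, 0], 1]]}}

```text
clock: 3.52
eef_pos: [495.6, -72.4, 150.0]
tool_rot: [-2.748, 1.57, 3.072]
force: [-0.6, -0.2, -0.4]
width: 0.3
```

Emit:
{"op": "jog_arm", "data": {"series": [[[0, 0, 0], [1.5, 0, 0], 1], [[0, 0, 0], [0, 0, 0], 1]]}}

```text
clock: 3.78
eef_pos: [495.7, -72.4, 148.7]
tool_rot: [-2.869, 1.571, 2.951]
force: [0.4, -0.5, -0.7]
width: -0.2
```

Emit:
{"op": "jog_arm", "data": {"series": [[[0, 0, 0], [1.5, 0, 0], 1], [[0, 0, 0], [0, 0, 0], 1], [[0, 0, 0], [0, 0, 0], 1]]}}

```text
clock: 4.15
eef_pos: [495.8, -72.4, 148.0]
tool_rot: [0.81, 1.57, 0.348]
force: [-1.1, 0.2, 8.2]
width: -0.2
```

Run:
```python
from h import *
d=save('side','side3.png'); cv2.imwrite('pics/c3.png',cv2.resize(d['img'][190:290,230:370,::-1],None,fx=5,fy=5))
s=read_state(); print(s['eef_pos'],s['force'])
```

```text
[495.84177907 -72.45346683 148.05477999] [-0.94852808  0.97663137  7.33503404]
```

View pics/c3.png

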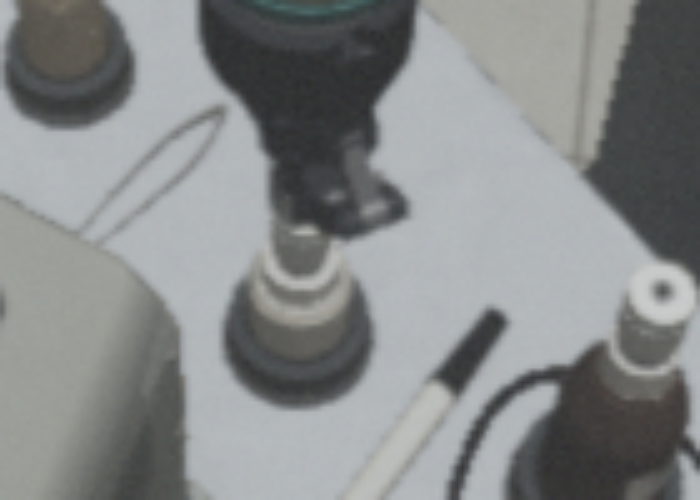

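Contact is at TCP z 148 (tip 123) with 8 N, so the cap is at its shut stop. A slight extra press, then lift and shift over the tall bottle while opening the gripper.

Emit:
{"op": "jog_arm", "data": {"series": [[[0, 0, 0], [1, 0, 0], 1], [[0, 0, 0], [0, 0, 0], 1], [[0, 0, 0], [-25, 0, 0], 1], [[0, 0, 0], [-35, 0, 0], 1], [[0, 0, 0], [-35, 0, 0], 1], [[0, 0, 0], [-10, 19, -14], -1], [[0, 0, 0], [0, 25, -18], -1], [[0, 0, 0], [0, 25, -18], -1]]}}

```text
clock: 5.2
eef_pos: [481.7, 12.4, 251.5]
tool_rot: [0.743, 1.57, 0.279]
force: [-0.1, 0.4, -0.1]
width: 54.0
```

Emit:
{"op": "jog_arm", "data": {"series": [[[0, 0, 0], [0, 25, -18], -1], [[0, 0, 0], [0, 24, -17], -1], [[0, 0, 0], [0, 0, 0], -1], [[0, 0, 0], [0, 0, 0], -1]]}}

```text
clock: 5.7
eef_pos: [472.4, 70.4, 251.3]
tool_rot: [-1.107, 1.57, -1.571]
force: [0.6, 0.4, -0.2]
width: 85.2
```

Run:
```python
from h import *
from scipy.spatial.transform import Rotation as Ro
for n in('side','top'):
    d=save(n,n+'4.png'); P=cloud(d)
    for nm,c in(('short',(495,-72)),('tall',(472.5,71.5)),('mid',(453,-241))):
        m=(np.hypot(P[...,0]-c[0],P[...,1]-c[1])<14)&(P[...,2]>80)&(P[...,2]<200)&(d['img'].min(2)>110)
        q=P[m]
        if len(q)>10: zt=np.percentile(q[:,2],97); print(n,nm,len(q),zt.round(1),np.median(q[q[:,2]>zt-5],0).round(1))
    if n=='side': cv2.imwrite('pics/c4.png',cv2.resize(d['img'][150:320,230:430,::-1],None,fx=3.5,fy=3.5))
s=read_state(); print(s['eef_pos'],s['force'],s['width']); R=Ro.from_euler('xyz',s['tool_rot']).as_matrix(); print(R.round(3),(R.T@(np.array([472.5,71.5,188])-s['eef_pos'])).round(1))
```

```text
side short 159 124.9 [495.8 -71.4 122.9]
side tall 195 196.4 [473.9  72.1 194.2]
side mid 154 159.9 [ 455.  -241.1  158. ]
top short 151 126.1 [494.1 -71.2 123.1]
top mid 194 160.2 [ 453.2 -241.9  158.1]
[472.52746616  69.87966402 251.28258436] [-0.0090545   0.0596817  -0.60949684] 85.78993208893957
[[ 0.     0.448  0.894]
 [-0.001  0.894 -0.448]
 [-1.    -0.001  0.   ]] [63.3  1.5 -0.8]
```

View pics/c4.png

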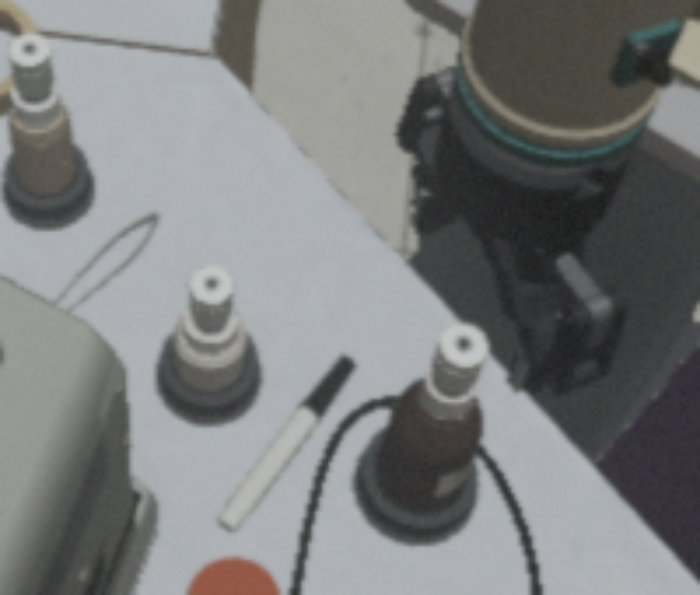

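The short cap is shut: its top reads 123 in both views, and the tall and middle caps haven't moved. The open gripper is over the tall cap, but I'm not sure of the finger placement in this view. I'll check it with the depth data.

Run:
```python
from h import *
d=dict(np.load('pics/side4.png.npz')); P=cloud(d)
e=np.array([472.5,70.5]); a=np.array([.448,.894]); b=np.array([.894,-.448])
q=P.reshape(-1,3); m=(np.hypot(*(q[:,:2]-e).T)<130)&(q[:,2]>205)&(q[:,2]<340); q=q[m]
y=(q[:,:2]-e)@a; z=(q[:,:2]-e)@b
for lo in range(205,330,10):
    k=(q[:,2]>=lo)&(q[:,2]<lo+10)
    if k.sum()<3: continue
    h=np.histogram(y[k],np.arange(-80,81,10))[0]
    print(lo,k.sum(),'y',h,'z',z[k].min().round(),z[k].max().round())
```

```text
235 18 y [ 0  0  0 14  0  0  0  0  0  0  0  0  4  0  0  0] z -9.0 11.0
245 70 y [ 0  0  2 40  0  0  0  0  0  0  0  0 10 18  0  0] z -10.0 11.0
255 62 y [ 0  0  4 28  0  0  0  0  0  0  0  0 13 17  0  0] z -6.0 11.0
265 50 y [ 0  0  0 23  0  0  0  0  0  0  0  0 12 15  0  0] z 1.0 12.0
275 35 y [ 0  2  4 13  0  0  0  0  0  0  0  0  5 11  0  0] z 7.0 14.0
285 185 y [ 3 22 33 11  0  0  0  0  0  0  0  3 27 38 11 37] z -11.0 14.0
295 223 y [ 4 31  8  8  5  2  1  4  0  0  3 36 50  1 24 46] z -12.0 17.0
305 193 y [ 2 15 13  0 12  8  1  2  0  1 13 54 19  0 15 38] z -12.0 18.0
315 157 y [ 0 13  7  0  0  0  0  0  0 13 36 16  0  1 30 41] z -13.0 20.0
325 236 y [ 0 13 37  0  0  0  0  0  3 26 40 17 15 16 50 19] z -12.0 20.0
```

The fingers sit at ±45 mm along the jaw axis and ±11 mm across it, so they're centred on the cap. Descending to TCP z 188.

Emit:
{"op": "jog_arm", "data": {"series": [[[0, 0, 0], [15, 1, 0], -1], [[0, 0, 0], [15, 0, 0], -1], [[0, 0, 0], [15, 0, 0], -1], [[0, 0, 0], [12, 0, 0], -1], [[0, 0, 0], [6, 0, 0], -1], [[0, 0, 0], [0, 0, 0], -1], [[0, 0, 0], [0, 0, 0], -1]]}}

```text
clock: 6.68
eef_pos: [473.2, 72.0, 188.7]
tool_rot: [0.652, 1.57, 0.189]
force: [-0.2, 0.3, 0.0]
width: 85.0
```

Emit:
{"op": "jog_arm", "data": {"series": [[[0, 0, 0], [0, 0, 0], 0.1], [[0, 0, 0], [0, 0, 0], 0.3], [[0, 0, 0], [0, 0, 0], 0.5], [[0, 0, 0], [0, 0, 0], 1], [[0, 0, 0], [0, 0, 0], 1], [[0, 0, 0], [0, 0, 0], 1], [[0, 0, 0], [0, 0, 0], 1]]}}

```text
clock: 7.55
eef_pos: [472.3, 71.0, 188.7]
tool_rot: [-1.839, 1.569, -2.302]
force: [-2.6, -3.0, 5.8]
width: 23.0
```

Emit:
{"op": "jog_arm", "data": {"series": [[[0, 0, 0], [-3, 0, 0], 1], [[0, 0, 0], [-4, 0, 0], 1], [[0, 0, 0], [-4, 0, 0], 1], [[0, 0, 0], [0, 0, 0], 1]]}}

```text
clock: 8.05
eef_pos: [472.4, 71.0, 199.7]
tool_rot: [-1.832, 1.569, -2.296]
force: [-1.5, -5.4, 0.2]
width: 23.1
```

Emit:
{"op": "jog_arm", "data": {"series": [[[0, 0, 0], [-4, 0, 0], 1], [[0, 0, 0], [-4, 0, 0], 1], [[0, 0, 0], [-2, 0, 0], 1], [[0, 0, 0], [0, 0, 0], 1]]}}

```text
clock: 8.55
eef_pos: [472.3, 71.0, 209.7]
tool_rot: [-1.832, 1.569, -2.296]
force: [-1.7, -6.1, 1.6]
width: 23.3
```

Run:
```python
from h import *
d=save('side','side5.png'); cv2.imwrite('pics/c5.png',cv2.resize(d['img'][190:320,290:430,::-1],None,fx=4.5,fy=4.5))
s=read_state(); print(s['eef_pos'],s['force'],s['width'])
```

```text
[472.3416991   71.03115826 209.65786573] [-1.89606989 -5.28180864  0.39934898] 23.180452611641158
```

View pics/c5.png

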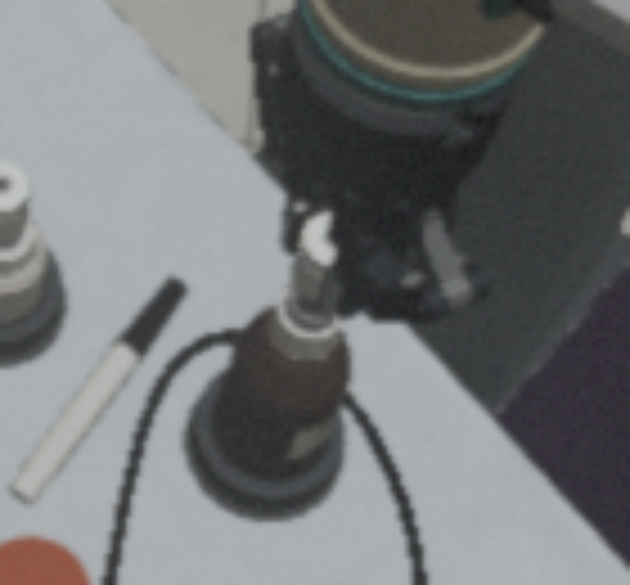

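The cap has risen with the gripper by about 21 mm, leaving a gap above the lid at (310,310). One more millimetre to the stop, then release and retreat.

Emit:
{"op": "jog_arm", "data": {"series": [[[0, 0, 0], [-1, 0, 0], 1], [[0, 0, 0], [0, 0, 0], 1], [[0, 0, 0], [0, 0, 0], 0.3], [[0, 0, 0], [0, 0, 0], 0], [[0, 0, 0], [0, 0, 0], -0.5], [[0, 0, 0], [0, 0, 0], -1], [[0, 0, 0], [0, 0, 0], -1], [[0, 0, 0], [0, 0, 0], -1]]}}

```text
clock: 9.6
eef_pos: [472.8, 72.0, 210.3]
tool_rot: [3.142, 1.571, 2.679]
force: [0.4, 0.3, -0.1]
width: 85.7
```

Emit:
{"op": "jog_arm", "data": {"series": [[[0, 0, 0], [-10, 0, 0], -1], [[0, 0, 0], [-25, 0, 0], -1], [[0, 0, 0], [-35, 0, 0], -1], [[0, 0, 0], [-20, 0, 0], -1], [[0, 0, 0], [0, 40, 0], -1], [[0, 0, 0], [0, 50, 0], -1], [[0, 0, 0], [0, 50, 0], -1], [[0, 0, 0], [0, 0, 0], -1]]}}

```text
clock: 10.6
eef_pos: [536.0, 201.9, 300.4]
tool_rot: [1.671, 1.568, 1.214]
force: [-0.9, -0.2, 0.8]
width: 85.4
```

Run:
```python
from h import *
for n in('side','top'):
    d=save(n,n+'6.png'); P=cloud(d)
    for nm,c in(('short',(495,-72)),('tall',(472.5,71.5)),('mid',(453,-241))):
        m=(np.hypot(P[...,0]-c[0],P[...,1]-c[1])<15)&(P[...,2]>80)&(P[...,2]<225)&(d['img'].min(2)>110)
        q=P[m]
        if len(q)>10: zt=np.percentile(q[:,2],97); print(n,nm,len(q),zt.round(1),np.median(q[q[:,2]>zt-5],0).round(1))
    if n=='side': cv2.imwrite('pics/c6.png',cv2.resize(d['img'][120:320,180:420,::-1],None,fx=3,fy=3))
s=read_state(); print(s['clock'],s['eef_pos'],s['force'],s['width'],abs(s['qd']).max())
```

```text
side short 162 125.2 [495.7 -70.9 123. ]
side tall 225 217.7 [474.4  71.4 215.9]
side mid 178 159.6 [ 455.  -241.6  157.8]
top short 161 125.6 [494.1 -71.2 123.1]
top tall 211 218.6 [471.6  70.9 216.3]
top mid 218 161.0 [ 453.  -242.5  158. ]
10.7 [535.09091368 196.99897344 300.39295866] [-0.38975116 -0.35117442  0.83297278] 85.36719572949113 0.024304489264446765
```

View pics/c6.png

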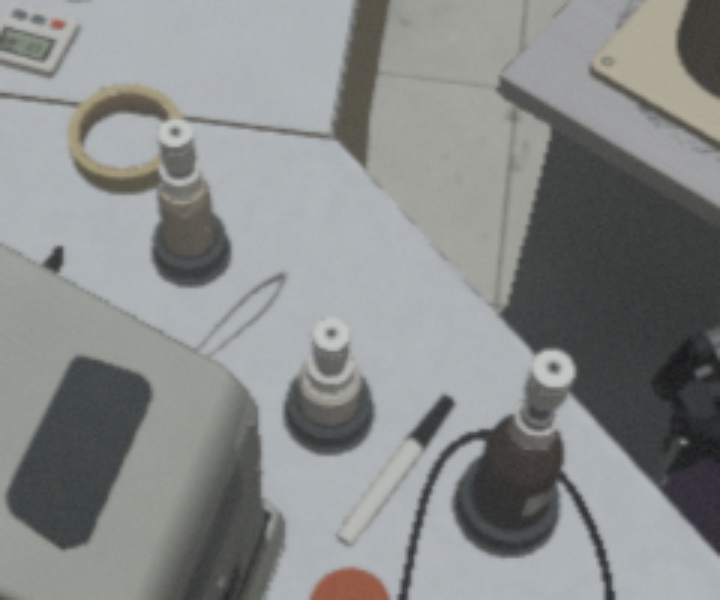

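The tall cap is open (top 216, collar showing at (540,410)), the short cap is shut (top 123), and the middle cap is unmoved (158). The gripper is clear of everything, so I'm handing in.

```bash
python3 -c "
from cell import *
print(finish_job())"
```

```text
the job is handed in; nothing more can be done
None
```

I pressed the short bottle's cap shut with the closed fingertips, then gripped the tall bottle's cap, pulled it up about 22 mm and let go. I then moved the gripper clear and handed the job in at 10.7 s; no verdict was reported.

The last depth readings, which agreed to within 1 mm between the two cameras:

| Cap | Top height measured | Expected | State |
|---|---|---|---|
| Short | 123 mm | 123 mm shut | shut |
| Tall | 216 mm | 216 mm open | open, stayed up after release |
| Middle | 158 mm | 158 mm shut | shut, not touched |

- **Forces:** the last reading while pressing the short cap was about 8 N, before a final 1 mm press. The last readings while holding the tall cap were about 6 N sideways. With the gripper clear, the force was near zero.
- **Disagreements:** the gripper read 23 mm wide on the 25 mm cap, though the cap rose with it. The two cameras differed by up to 3 mm in x. Neither affected the result.

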